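Shut the base case and lock the two cases on it

TASK

Shut the lid of the open case that is screwed to the cart, then take the two closed cases from the sloping rack and build the stack on it: the deeper case first, the shallower one on top, each pressed level and fully home so that its base recesses lock over the lid lugs below and the long sides line up. Leave the oiler, mug, T-bolt and small box where they stand.

Things in the scene. Friction and masses are not known exactly. Their poses are not given: they have to be found in the camera images.
- base_lid (a joint): hinge angle of the grey lid of the open black case screwed to the cart (96 x 56 mm; rim 44 mm above the cart top, 50 mm with the lid shut). 0 = shut; grows as the lid opens; 1.57 = upright, stop at 1.75. The lid stays where it is left (light friction, about 1 N at the free edge) and starts partly open, at 0.9 to 1.5. The hinge runs along a long side; the free long edge has a small latch tab.
- base_lid_top (a point): centre of that lid's outer face, from which its four lugs stand (panel 96 x 56 x 6 mm; the point moves with the lid). x along the long side; y across, from the free edge to the hinge; z out of the face, straight up when shut, where the face is 50 mm above the cart top. Lugs as on the other cases, centred 30 mm along x and 14 mm along y from here.
- base_lid_hinge (a point): middle of that lid's hinge line, fixed to the case, 44 mm above the cart top. x along the hinge (the long side), y level, from the case outwards over the hinge side, z up. The middle of the case, and the lid's centre when shut, lies 28 mm from it along -y; the free edge 56 mm.
- deep_case_centre (a point): centre, half-way up, of the deeper closed case: black, grey lid, 96 x 56 mm, 52 mm high without its lugs, about 0.3 kg. x along its length, z out of its lid. Grip it across its 56 mm width (y). Starts right side up in one of two bays of a rack sloping 30 degrees, its top facing up and towards the low edge of the rack.
- shallow_case_centre (a point): centre, half-way up, of the shallower closed case: black, grey lid, 96 x 56 mm, 36 mm high without its lugs, about 0.2 kg. x along its length, z out of its lid. Grip it across its 56 mm width (y). Starts right side up in the other bay of the rack.
- deep_case: the deeper case; origin at the centre of its underside. Four round lugs on its lid: 18 mm diameter tapering to 13, 6 mm high, centred 30 mm along x and 14 mm along y from the middle. Four square recesses in its underside at the same places, 22 mm wide, 8 mm deep, fit over such lugs with 2 mm play all round.
- shallow_case: the shallower case; origin at the centre of its underside; lugs and recesses as on the deeper case
- rack: fixed sheet-steel rack, 170 (y) x 105 (x) mm, 77 mm high at its back (+x), origin at the centre of its foot. Plate rises 30 degrees towards +x; a 12 mm lip at the low edge holds the cases, an 8 mm rib parts the two bays, 100 mm apart. The cases lie lengthwise up the slope with 34 mm or more between them. Which bay, and which side of the open case the rack is on, vary.
- oiler_centre (a point): bystander: white squeeze oiler bottle with red nozzle, 57 mm across, 151 mm tall; point on its axis 50 mm up
- mug_centre (a point): bystander: black mug, 76 mm across, 104 mm with its handle, 94 mm tall; point at the middle of the cup, half-way up
- tbolt_centre (a point): bystander: black T-slot bolt standing upright, 34 x 30 mm, 66 mm tall; point half-way up
- insert_box_centre (a point): bystander: small plastic box 32 x 55 x 23 mm lying flat; its centre

How it is judged:
By the outcome, as a careful person would: the job done as asked, in the order asked, and still so for the second after the job is handed in, with the robot touching nothing.
It also fails if it takes over 72 s, if anything falls off the work surface, if the arm or the gripper's body presses on something with over 40 N, if the wrist force passes 120 N, or if a joint passes its speed limit or range.

ROBOT

A 6-joint arm with a two-finger parallel gripper is mounted at the origin on a cart in front of the work surface, level with it; the furniture and walls round the work are solid. World frame = base frame: x ahead of the robot, y to its left, z up, the work surface at z = 0. Lengths are in m, angles in degrees, forces in N, time in s.
With the tool pointing down it reaches from about 0.325 to 0.775 m from the base axis. Payload 5.5 kg.
Tool frame: the origin (TCP) lies at the centre of the arm's flange, where the gripper is bolted on; the fingertips stand 182 mm ahead of it and the grasp point (between the pads) lies 163 mm ahead of it; z points along the fingers, y is the line along which they close (so a half turn about z gives the same grasp; the last joint's range is limited). The gripper opens to 88 mm and grips with 3 to 60 N. Pads are 20 mm wide; open, the fingers measure 115 mm over their backs; the gripper's body (75 mm by 178 mm) begins 61 mm behind the grasp point.
Start: joints at [70.262, 5.22, 70.514, -0, 104.267, -3.249], TCP at [0.17, 0.575, 0.405] pointing down, gripper open.
Joint ranges: [-164.24, 164.24], [-49.07, 125.15], [9.68, 141.18], [-86.29, 266.29], [3.28, 154.24], [-151.56, 151.56]. Speed limits (degrees/s): [147.25, 147.25, 172.46, 180, 180, 180].

INTERFACE

Orientations are given as [roll, pitch, yaw] about the fixed x, y, z axes, in that order (R = Rz(yaw) Ry(pitch) Rx(roll)).
In Python, from station import r gives the robot as it stands. The module is installed in compiled form; this text tells all that it offers. Calls block until the motion is done:
- r.reach(position, orientation): joint-space move of the TCP to a pose.
- r.servo_line(position, rotation=None, speed=0.15): straight line of the TCP; rotation=None keeps the orientation; speed is the mean speed in m/s.
- r.move_joints(angles): joint-space move.
- r.let_go() and r.grab(squeeze=None): open the fingers fully, or close them until they stop; squeeze is the grip in N (None keeps the last).
- r.wait(seconds).
- r.inverse_kinematics(position, orientation): joint angles nearest the present ones, or None.
- r.sense(): the state.
- r.snapshot(name): name is "scene" or "top" or "wrist"; returns a dict with "frame" (480x640x3 uint8, red, green, blue), "fx", "fy", "cx", "cy" (pixels), "dist_coeffs" ([k1, k2, p1, p2, k3] as OpenCV has them; the pictures are not rectified), "R" (3x3) and "t" (3): a world point X has camera coordinates R X + t. Camera axes: x right, y down, z forward; pixel columns grow to the right and rows downward; lengths in m; the calibration is good to about 2 mm. A picture is of the moment at which its call begins. There is no depth.
A pose or a line that the arm cannot do raises r.IKError and nothing moves.
- r.hand_in(): hands the job in; it is judged then, once.
The state is a dict: "clock": time; "joints": joint angles; "joint_vel": joint speeds; "joint_torque": joint torques, N m; "tcp_pos": TCP position; "orientation": TCP orientation; "contact_force": force on the tool from outside, world axes, zero at the start; "torque": the same for the moment, N m; "opening": finger opening in m; "gripper_force": force on a finger pad.
Only numpy, scipy, OpenCV 4.12 (cv2) and the standard library are available. Lean on these libraries where they do the work, as an engineer would, in place of code of your own. Each camera call takes 0.05 s, during which the arm holds its last target. There are 200 camera calls.

## Working session

There is one attempt and no reset: what is moved stays moved. The work goes in short steps, each a Python script; the robot and the scene stay as the last script left them, time stands still between calls to the robot, and variables do not carry over. Pictures are saved under pics/ and viewed, at most 10 in all, crops included, and the job is handed in when it is done.

```bash
mkdir -p pics; python3 - <<'E'
from station import r
import cv2,numpy as np
ims=[]
for n in("scene","top"):
    s=r.snapshot(n); cv2.imwrite(f"pics/{n}0.png",s["frame"][:,:,::-1]); 
    print(n,s["fx"],s["fy"],s["cx"],s["cy"],s["dist_coeffs"]); R=np.array(s["R"]);print(-R.T@np.array(s["t"]),R)
print(r.sense())
E
```

```text
scene 458.78165242305363 458.78165242305363 317.1559226648043 237.1472677713409 [-0.05410668  0.          0.          0.          0.        ]
[0.26870778 0.52894946 0.66562991] [[-0.86247801 -0.50609373  0.00090458]
 [-0.3601318   0.61247394 -0.70369081]
 [ 0.35557948 -0.60724362 -0.71050575]]
top 493.6277957513476 493.6277957513476 313.1576839953975 239.61829839322795 [-0.03583614  0.          0.          0.          0.        ]
[ 0.37289613 -0.00735823  0.91957432] [[-2.26308298e-02 -9.99743394e-01  9.95341732e-04]
 [-9.75325928e-01  2.18593827e-02 -2.19685004e-01]
 [ 2.19606874e-01 -5.94243654e-03 -9.75570350e-01]]
{'clock': 0.1, 'joints': array([ 7.02615172e+01,  5.26009721e+00,  7.05733073e+01, -1.56675663e-04,
        1.04266842e+02, -3.24930102e+00]), 'joint_vel': array([ 0.04904861, -0.09059322, -0.1599867 ,  0.16431184,  0.05547748,
        0.04006685]), 'joint_torque': array([ 2.19322275e-03, -4.47854841e+01, -4.07568097e+01,  6.99191890e-02,
        2.85291940e-02, -9.70827386e-05]), 'tcp_pos': array([0.17032954, 0.57537864, 0.40362255]), 'orientation': array([-1.79899906e+02, -5.53038814e-03,  1.63510775e+02]), 'contact_force': array([ 0.19830194, -0.69025986,  0.17942446]), 'torque': array([ 0.00052613, -0.07809651, -0.01057329]), 'gripper_force': 0.0, 'opening': 0.08825113570549285}
```

View pics/scene0.png

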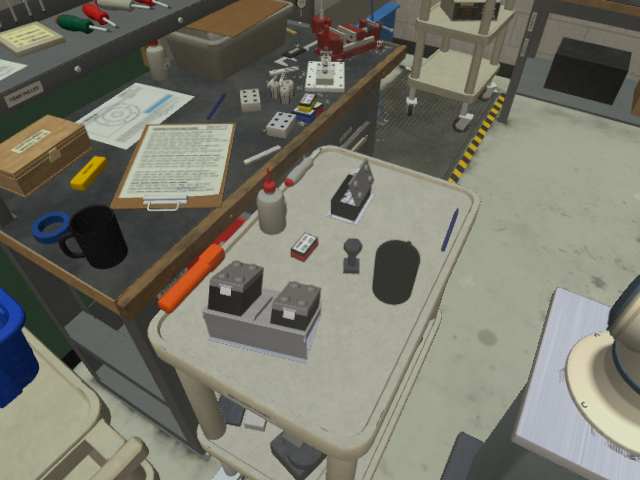

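View pics/top0.png

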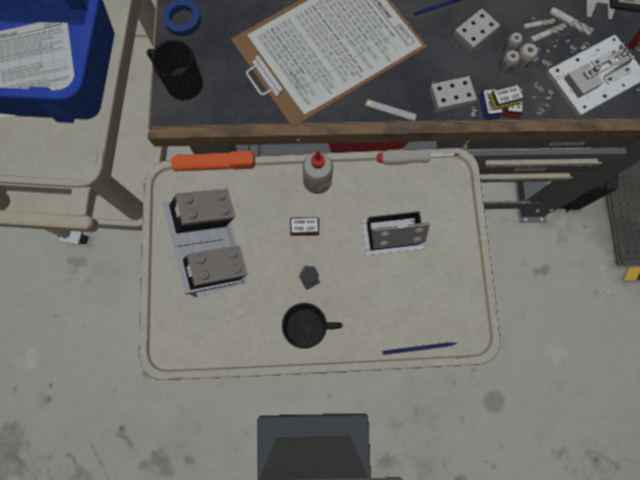

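```bash
cat >h.py <<'E'
from station import r
import cv2,numpy as np
from scipy.spatial.transform import Rotation as Ro
def K(s): return np.array([[s["fx"],0,s["cx"]],[0,s["fy"],s["cy"]],[0,0,1]])
def ray(s,p):
    u=cv2.undistortPoints(np.array(p,float).reshape(-1,1,2),K(s),np.array(s["dist_coeffs"])).reshape(-1,2)
    R=np.array(s["R"]);d=np.c_[u,np.ones(len(u))]@R
    return -R.T@np.array(s["t"]),d/np.linalg.norm(d,axis=1)[:,None]
def onz(s,p,z):
    c,d=ray(s,p);return c+d*((z-c[2])/d[:,2])[:,None]
def tri(obs):
    "obs: list of (snapshot,pixels Nx2) -> Nx3, residual N"
    n=len(np.reshape(obs[0][1],(-1,2)));X=np.zeros((n,3));e=np.zeros(n)
    rs=[ray(s,p) for s,p in obs]
    for i in range(n):
        P=[np.eye(3)-np.outer(d[i],d[i]) for c,d in rs]
        X[i]=np.linalg.solve(sum(P),sum(p@c for p,(c,d) in zip(P,rs)))
        e[i]=max(np.linalg.norm(p@(X[i]-c)) for p,(c,d) in zip(P,rs))
    return X,e
def proj(s,X): return cv2.projectPoints(np.array(X,float).reshape(-1,3),cv2.Rodrigues(np.array(s["R"]))[0],np.array(s["t"],float),K(s),np.array(s["dist_coeffs"]))[0].reshape(-1,2)
def snap(n,f=None):
    s=r.snapshot(n)
    if f: cv2.imwrite(f"pics/{f}.png",s["frame"][:,:,::-1]); import pickle; pickle.dump(s,open(f"pics/{f}.pkl","wb"))
    return s
E
python3 - <<'E'
from h import *
w=snap("wrist");q=r.sense();T=Ro.from_euler('xyz',q["orientation"],degrees=True).as_matrix()
R=np.array(w["R"]);c=-R.T@np.array(w["t"])
print("cam in tool",T.T@(c-q["tcp_pos"]),"\n",(T.T@R.T).round(3),w["fx"])
t=snap("top","t1");s=snap("scene","s1")
np.set_printoptions(precision=3,suppress=True)
print(onz(t,[[395,232],[363,248],[427,250]],0.03),"\nrack",onz(t,[[205,209],[215,267]],0.09),"mug etc",onz(t,[[305,325],[310,276],[304,227],[318,172]],.05))
print("tray corners",onz(t,[[150,160],[475,160],[490,365],[150,370]],0))
E
```

```text
cam in tool [ 7.27522800e-02 -3.07077536e-05  1.93885229e-02] 
 [[ 0.001 -0.964 -0.267]
 [ 1.     0.001 -0.001]
 [ 0.001 -0.267  0.964]] 370.53162700886827
[[ 0.584 -0.165  0.03 ]
 [ 0.555 -0.104  0.03 ]
 [ 0.549 -0.222  0.03 ]] 
rack [[0.619 0.176 0.09 ]
 [0.516 0.156 0.09 ]] mug etc [[ 0.417  0.005  0.05 ]
 [ 0.503 -0.006  0.05 ]
 [ 0.593  0.003  0.05 ]
 [ 0.698 -0.025  0.05 ]]
tray corners [[ 0.75   0.308  0.   ]
 [ 0.735 -0.339  0.   ]
 [ 0.339 -0.329  0.   ]
 [ 0.344  0.288  0.   ]]
```

```bash
cat >>h.py <<'E'
np.set_printoptions(precision=4,suppress=True)
DOWN=[180,0,90]
def eul(T): return Ro.from_matrix(T).as_euler('xyz',degrees=True)
def look(p,z): "tool frame: z along z, x nearest p"; 
TILT=np.array([[0,.866025,.5],[1,0,0],[0,.5,-.866025]]).T
E
python3 - <<'E'
from h import *
o=eul(TILT);m=np.array([.567,.166,.085])
r.reach(m-TILT[:,2]*.33,o); a=snap("wrist","ra")
r.servo_line(m-TILT[:,2]*.33+[0.04,-.05,.0],speed=.15); snap("wrist","rb")
r.reach([.55,-.14,.40],DOWN); b=snap("wrist","ba")
r.servo_line([.50,-.19,.40],speed=.2); snap("wrist","bb")
cv2.imwrite("pics/m1.png",np.hstack([cv2.resize(x["frame"][:,:,::-1],(400,300)) for x in(a,b)]))
print(r.sense()["clock"],r.sense()["joints"])
E
```

```text
4.5417 [-24.4011  -4.8291  81.0826   0.0617 103.7617 -24.3945]
```

View pics/ra.png

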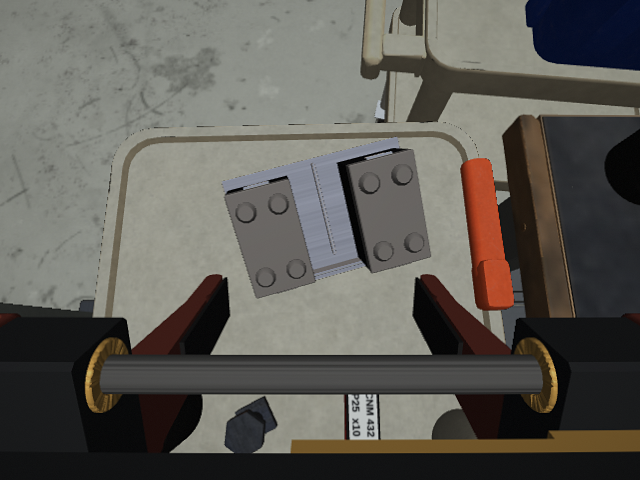

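View pics/ba.png

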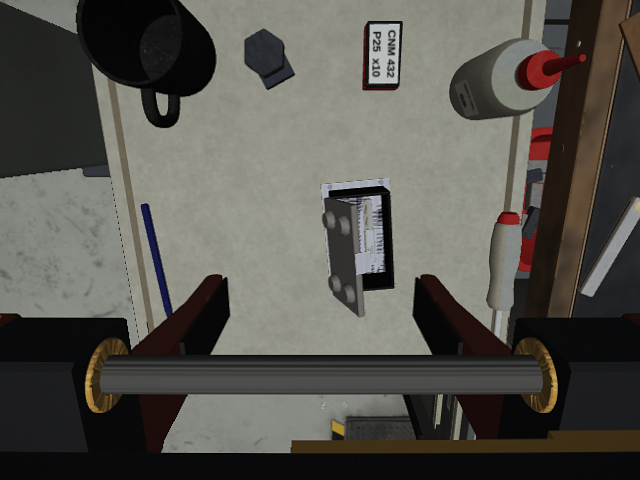

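```bash
cat >>h.py <<'E'
def quad(s,seed,tol=14,dbg=None):
    "grey panel around seed pixels: 4 corners (CCW from leftmost-top), by colour mask + approxPoly"
    f=cv2.GaussianBlur(s["frame"],(3,3),0).astype(int)
    c=np.median([f[int(v)-1:int(v)+2,int(u)-1:int(u)+2].reshape(-1,3).mean(0) for u,v in seed],0)
    m=(np.abs(f-c).max(2)<tol).astype(np.uint8)
    m=cv2.morphologyEx(m,cv2.MORPH_OPEN,np.ones((3,3)))
    n,l=cv2.connectedComponents(m); k=np.bincount([l[int(v),int(u)] for u,v in seed if l[int(v),int(u)]]).argmax()
    ct=max(cv2.findContours((l==k).astype(np.uint8),cv2.RETR_EXTERNAL,cv2.CHAIN_APPROX_NONE)[0],key=cv2.contourArea)
    h=cv2.convexHull(ct)
    # fit the 4 sides: min-area start, then line fit to near contour points
    for e in np.linspace(.01,.15,60):
        q=cv2.approxPolyDP(h,e*cv2.arcLength(h,True),True).reshape(-1,2)
        if len(q)<=4: break
    q=q.astype(float); L=[]
    P=ct.reshape(-1,2).astype(float)
    for i in range(4):
        a,b=q[i],q[(i+1)%4];d=(b-a)/np.linalg.norm(b-a);t=(P-a)@d/np.linalg.norm(b-a);n_=(P-a)@[-d[1],d[0]]
        v=cv2.fitLine(P[(t>.12)&(t<.88)&(abs(n_)<4)].astype(np.float32),cv2.DIST_HUBER,0,.01,.01).ravel();L.append(np.cross([*v[2:],1],[*(v[2:]+v[:2]),1]))
    Q=np.array([np.cross(L[i-1],L[i]) for i in range(4)]);Q=Q[:,:2]/Q[:,2:]
    # order: start at top-left (min u+v)
    Q=np.roll(Q,-np.argmin(Q.sum(1)),0)
    return Q,c,cv2.contourArea(ct)
def frame(X):
    "X 4 corners in order -> centre, axes(x long,y short,z out), sizes"
    e=[X[1]-X[0],X[2]-X[1],X[2]-X[3],X[3]-X[0]]
    a=(e[0]+e[2])/2;b=(e[1]+e[3])/2
    if np.linalg.norm(a)<np.linalg.norm(b): a,b=b,a
    z=np.cross(a,b);z/=np.linalg.norm(z);z*=np.sign(z[2])
    x=a/np.linalg.norm(a);y=np.cross(z,x)
    return X.mean(0),x,y,z,[np.linalg.norm(v) for v in e]
E
python3 - <<'E'
from h import *
import pickle
S={k:pickle.load(open(f"pics/{k}.pkl","rb")) for k in("ra","rb","ba","bb")}
def sh(k,k2,p,z): return proj(S[k2],onz(S[k],p,z))
deep=np.array([[385,213],[392,245],[365,215],[410,215],[375,235]]);shal=np.array([[270,240],[262,225],[285,255],[245,240],[292,240]]);lid=np.array([[342,255],[350,270],[340,245]])
for n,sd,k,k2,z in(("deep",deep,"ra","rb",.1),("shal",shal,"ra","rb",.085),("lid",lid,"ba","bb",.07)):
    q1,c1,a1=quad(S[k],sd);q2,c2,a2=quad(S[k2],sh(k,k2,sd,z))
    print(n,c1,a1,c2,a2,"\n",q1.round(1).tolist(),q2.round(1).tolist())
    X,e=tri([(S[k],q1),(S[k2],q2)]);print(X,e);print(frame(X))
i=S["ra"]["frame"];print(i[230,330],i[200,350],i[300,150], S["ba"]["frame"][270,376])
E
```

```text
deep [103.7778 100.      97.3333] 6787.5 [111.8889 108.1111 105.    ] 6579.5 
 [[349.3, 164.8], [411.9, 149.0], [430.3, 256.3], [372.8, 272.6]] [[300.6, 110.6], [361.6, 95.6], [383.1, 201.2], [326.8, 216.4]]
[[0.5896 0.2092 0.1138]
 [0.6416 0.2236 0.114 ]
 [0.6629 0.1422 0.0732]
 [0.6118 0.1274 0.0743]] [0.0003 0.0001 0.0003 0.0002]
(array([0.6265, 0.1756, 0.0938]), array([ 0.2327, -0.8726, -0.4295]), array([ 0.9646,  0.2636, -0.0128]), array([ 0.1244, -0.4112,  0.903 ]), [np.float64(0.053950021296611694), np.float64(0.09350971393302414), np.float64(0.05325611996287489), np.float64(0.09351526445135747)])
shal [105.     101.      98.8889] 6780.5 [112.6667 109.     106.    ] 6379.0 
 [[223.8, 195.6], [288.1, 178.9], [315.1, 281.7], [256.3, 297.9]] [[181.4, 141.3], [242.8, 126.4], [271.3, 227.5], [215.5, 242.1]]
[[0.4857 0.1871 0.1014]
 [0.5386 0.2019 0.1016]
 [0.5614 0.1205 0.0636]
 [0.5103 0.1066 0.0625]] [0.0002 0.0006 0.0004 0.0002]
(array([0.524 , 0.154 , 0.0823]), array([ 0.2553, -0.8733, -0.4149]), array([0.9616, 0.2739, 0.0151]), array([ 0.1005, -0.4028,  0.9097]), [np.float64(0.054887530304792397), np.float64(0.09260194701581692), np.float64(0.053047565593778184), np.float64(0.09273318613721925)])
lid [50.2222 48.8889 47.3333] 1722.5 [48.1111 47.1111 45.8889] 3825.0 
 [[324.9, 196.8], [348.9, 203.4], [357.1, 313.5], [333.9, 294.0]] [[382.7, 138.2], [418.5, 137.7], [421.0, 257.1], [385.5, 242.8]]
[[ 0.5539 -0.1179  0.0487]
 [ 0.5728 -0.1168  0.0936]
 [ 0.5814 -0.2106  0.0948]
 [ 0.5625 -0.2145  0.0427]] [0.     0.0009 0.0004 0.001 ]
(array([ 0.5677, -0.1649,  0.0699]), array([ 0.0902, -0.9956, -0.0251]), array([0.3661, 0.0097, 0.9305]), array([-0.9262, -0.0931,  0.3654]), [np.float64(0.048702236376794474), np.float64(0.09419435104005597), np.float64(0.05552142760692078), np.float64(0.09713140134153075)])
[122 123 131] [2 4 4] [153 153 141] [147 151 161]
```

```bash
python3 - <<'E'
from h import *
d=np.array([.9956,.09,0]);H=np.array([.5638,-.1657,.044]);o=[180,0,95.2];U=np.array([0,0,1.])
r.grab(10)
def P(phi,rho=.045):
    c,s=np.cos(phi),np.sin(phi);return H+d*(rho*c-.006*s-.0135)+U*(rho*s+.006*c+.182)
p=H-d*.05+U*.222;p[2]=P(np.radians(75))[2]
r.reach(p+[0,0,.13],o);r.servo_line(p,speed=.2)
for a in(72,55,40,25,12,4,0):
    r.servo_line(P(np.radians(a)),speed=.15);print(a,r.sense()["contact_force"],r.sense()["tcp_pos"][2])
for k in range(1,7):
    if r.sense()["contact_force"][2]>12:break
    r.servo_line(P(0)-U*.001*k,speed=.05);print(k,r.sense()["contact_force"],r.sense()["tcp_pos"][2])
r.servo_line(P(0)+U*.06,speed=.3)
r.let_go()
r.reach([.575,-.13,.33],DOWN);snap("wrist","la")
r.servo_line([.61,-.22,.33],speed=.3);b=snap("wrist","lb")
print(r.sense()["clock"])
E
```

```text
72 [-0.1491  0.0468 -0.5492] 0.2716229314769108
55 [ 0.3298 -0.4769 -0.4543] 0.26626247763288946
40 [-0.4882 -0.3466  0.5921] 0.25916778351878517
25 [-0.6204 -0.088  -0.3564] 0.2498369855824166
12 [-0.519  -0.3015 -0.6152] 0.24027268391028747
4 [ 0.2235 -0.4562  1.0838] 0.23453844741641086
0 [0.3143 0.0125 1.1526] 0.23239304150413864
1 [-1.2436  0.1517  6.1691] 0.2323059776877033
2 [-3.4794  0.6007 10.486 ] 0.23223316068781621
3 [-6.1621  1.6608 13.5145] 0.2321139167008264
12.275
```

View pics/la.png

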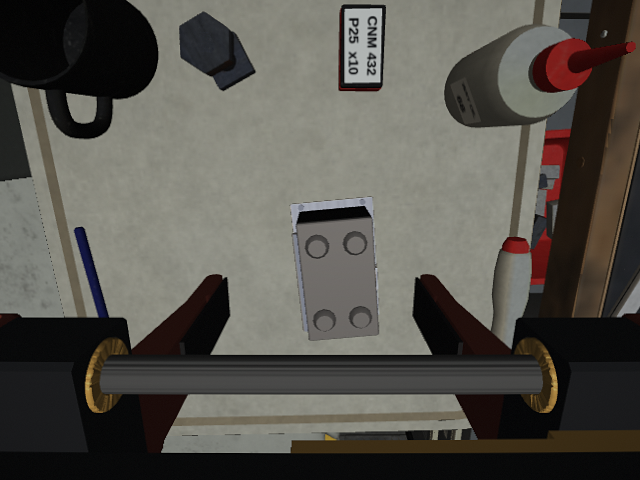

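```bash
python3 - <<'E'
from h import *
import pickle
S={k:pickle.load(open(f"pics/{k}.pkl","rb")) for k in("la","lb")}
sd=np.array([[338,280],[340,260],[330,290],[345,300],[310,280]])
q1,c,a=quad(S["la"],sd);sd2=proj(S["lb"],onz(S["la"],sd,.05));q2,c2,a2=quad(S["lb"],sd2)
print(q1.tolist(),a,q2.tolist(),a2)
X,e=tri([(S["la"],q1),(S["lb"],q2)]);print(X,e);print(frame(X))
for k,q in(("la",q1),("lb",q2)): print(frame(onz(S[k],q,.05)))
E
```

```text
[[296.859800458078, 225.2589025078124], [371.33205472039333, 218.5489606136361], [378.0998165993249, 334.276627411133], [310.19673585351734, 340.1315963914206]] 8253.0 [[243.07912813318146, 88.68471501904055], [325.8146021712787, 80.75245334801107], [335.8764341654059, 221.9593999895075], [263.05039438496783, 228.22546871690204]] 11006.5
[[ 0.559  -0.1184  0.0528]
 [ 0.6124 -0.1137  0.052 ]
 [ 0.6204 -0.206   0.0538]
 [ 0.5681 -0.2109  0.0536]] [0.0002 0.0001 0.0006 0.0003]
(array([ 0.59  , -0.1622,  0.0531]), array([ 0.0923, -0.9956,  0.0144]), array([ 0.9957,  0.0922, -0.006 ]), array([0.0047, 0.0149, 0.9999]), [np.float64(0.053684952171811226), np.float64(0.09267952625633641), np.float64(0.0525408522855405), np.float64(0.0929064732020751)])
(array([ 0.5902, -0.1636,  0.05  ]), array([ 0.0968, -0.9953,  0.    ]), array([0.9953, 0.0968, 0.    ]), array([-0.,  0.,  1.]), [np.float64(0.05426150987161015), np.float64(0.0942546535780061), np.float64(0.05414740342059861), np.float64(0.09441805490104915)])
(array([ 0.5898, -0.1625,  0.05  ]), array([ 0.088 , -0.9961,  0.    ]), array([0.9961, 0.088 , 0.    ]), array([-0.,  0.,  1.]), [np.float64(0.054143852245215326), np.float64(0.09402554094958165), np.float64(0.05243546918591383), np.float64(0.0940858188582172)])
```

```bash
cat >>h.py <<'E'
def casepose(az):
    a=np.radians(az);n=np.array([.5*np.cos(a),.5*np.sin(a),3**.5/2]);u=np.array([-3**.5/2*np.cos(a),-3**.5/2*np.sin(a),.5])
    return n,u,eul(np.c_[u,np.cross(-n,u),-n])
def pick(c,az,below,sq=35):
    n,u,o=casepose(az);p=c-n*below+n*.163
    r.reach(p+n*.10,o);r.servo_line(p,speed=.15);s=r.sense();print("at",s["contact_force"])
    r.grab(sq);s=r.sense();print("grip",s["opening"],s["gripper_force"],s["contact_force"],s["clock"])
    r.servo_line(p+n*.05,speed=.1);r.servo_line(p+n*.05+[0,0,.10],speed=.2);print("lift",r.sense()["opening"],r.sense()["contact_force"])
E
python3 - <<'E'
from h import *
p=r.sense()["tcp_pos"];r.servo_line([.60,-.15,.40],speed=.25)
pick(np.array([.6265,.1756,.0915]),-74.9,.019)
s=r.snapshot("top");w=r.snapshot("wrist")
cv2.imwrite("pics/g1.png",np.vstack([np.hstack([s["frame"][100:400,100:500],w["frame"][180:480,120:520]])])[:,:,::-1])
E
```

```text
at [-0.672   0.0681  0.3239]
grip 0.055884578072481136 34.90609370637685 [ 0.1854 -1.9714  1.7375] 15.3833
lift 0.055774279182869 [-1.7864 -0.4698 -2.4037]
```

View pics/g1.png

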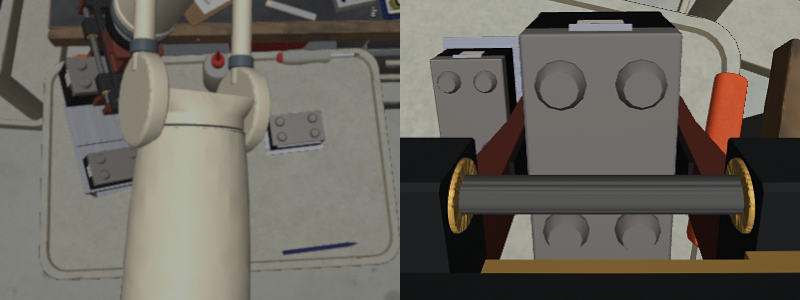

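```bash
cat >>h.py <<'E'
def tool_plane(s,px,zt):
    "pixels -> tool-frame points on tool plane z=zt"
    q=r.sense();T=Ro.from_euler('xyz',q["orientation"],degrees=True).as_matrix()
    c,d=ray(s,px);c=T.T@(c-q["tcp_pos"]);d=d@T
    return c+d*((zt-c[2])/d[:,2])[:,None]
E
python3 - <<'E'
from h import *
w=snap("wrist","h1")
f=w["frame"].astype(int);g=f.sum(2)/3
for u in(260,320,380): 
    col=g[190:235,u];k=np.argmax(np.diff(col));print(u,"edge row",190+k,col[max(0,k-3):k+6].round())
row=g[300,225:420];print(row.round()[::3].astype(int))
for e in(212.,): print("end edge",tool_plane(w,[[241,e],[320,e],[400,e]],.144))
print("lug tops",tool_plane(w,[[281,263],[361,263],[286,408],[357,408]],.138))
E
```

```text
260 edge row 208 [10. 10. 12. 43. 74. 72. 74. 75. 80.]
320 edge row 199 [ 10.  10.   5.  20. 154. 143. 146. 128. 154.]
380 edge row 206 [11. 11. 10. 11. 43. 72. 70. 71. 73.]
[109  37  40  40  40  39  33  99 111 111 111 110 111 110 110 110 110 110
 110 111 110 111 111 110 112 111 110 111 110 110 111 111 111 111 110 111
 110 111 111 110 111 110 110 110 110 110 110 109 109 109 109 110 110 110
 109 110 110 104  39  40  40  40  40  30 164]
end edge [[ 0.0483 -0.0273  0.144 ]
 [ 0.0483 -0.0003  0.144 ]
 [ 0.0483  0.0271  0.144 ]]
lug tops [[ 0.0319 -0.0134  0.138 ]
 [ 0.0319  0.0136  0.138 ]
 [-0.0265 -0.0132  0.138 ]
 [-0.0265  0.0139  0.138 ]]
```

```bash
cat >>h.py <<'E'
def place(xy,yaw,z0,steps=16,lim=10):
    "descend from z0+.012 in mm steps until contact; returns TCP z"
    o=[180,0,yaw]
    r.reach([*xy,z0+.12],o);r.wait(.15);r.servo_line([*xy,z0+.012],speed=.15);b=r.sense()["contact_force"];print("free",b,r.sense()["tcp_pos"])
    for k in range(steps):
        z=z0+.011-.001*k
        r.servo_line([*xy,z],speed=.03);f=r.sense()["contact_force"]-b;p=r.sense()["tcp_pos"];print(round(z,4),f.round(1),p[2].round(4))
        if f[2]>lim:break
    return z
E
python3 - <<'E'
from h import *
c=np.array([.590,-.163])
z=place(c,95.3,.250)
print(r.sense()["clock"],r.sense()["torque"])
snap("scene","p1");w=snap("wrist","p1w")
E
```

```text
free [-0.0994 -0.2409 -2.9546] [ 0.5903 -0.163   0.2633]
0.261 [0.3 0.7 1.2] 0.2621
0.26 [0.9 0.5 1.2] 0.26
0.259 [0.6 0.6 0.6] 0.2588
0.258 [0.4 0.3 1. ] 0.2579
0.257 [-0.2 -0.1  0.7] 0.2569
0.256 [ 0.6 -0.3  1.3] 0.2559
0.255 [-0.9  1.1  1.1] 0.2549
0.254 [ 0.2 -0.1  1. ] 0.2539
0.253 [ 0.4 -0.3 -0.2] 0.2529
0.252 [0.1 0.6 0.4] 0.2519
0.251 [0.  0.3 1.3] 0.2509
0.25 [0.4 0.4 1.1] 0.2499
0.249 [-0.  -0.2  0.6] 0.2489
0.248 [-0.3  0.5  0.5] 0.2479
0.247 [0.  1.2 0.8] 0.2469
0.246 [1.8 1.3 0.6] 0.2459
23.0917 [-0.0741  0.0464  0.0421]
```

```bash
python3 - <<'E'
from h import *
c=[.590,-.163];b=np.array([-.1,-.2,-2.95])
for k in range(1,9):
    z=.246-.001*k;r.servo_line([*c,z],speed=.03);f=r.sense()["contact_force"]-b;print(round(z,4),f.round(1),r.sense()["tcp_pos"].round(4))
    if f[2]>14:break
s=snap("scene","p2");cv2.imwrite("pics/p2c.png",cv2.resize(s["frame"][120:270,270:430,::-1],None,fx=3.5,fy=3.5,interpolation=cv2.INTER_CUBIC))
print(r.sense()["clock"])
E
```

```text
0.245 [-0.5  0.5  0.8] [ 0.59   -0.163   0.2449]
0.244 [-0.3  0.4  2.6] [ 0.59   -0.163   0.2445]
0.243 [-3.4  0.8  8.6] [ 0.59   -0.163   0.2443]
0.242 [-5.6  1.6 13. ] [ 0.5899 -0.163   0.2442]
0.241 [-7.5  3.8 15.8] [ 0.5899 -0.163   0.2442]
24.4917
```

View pics/p2c.png

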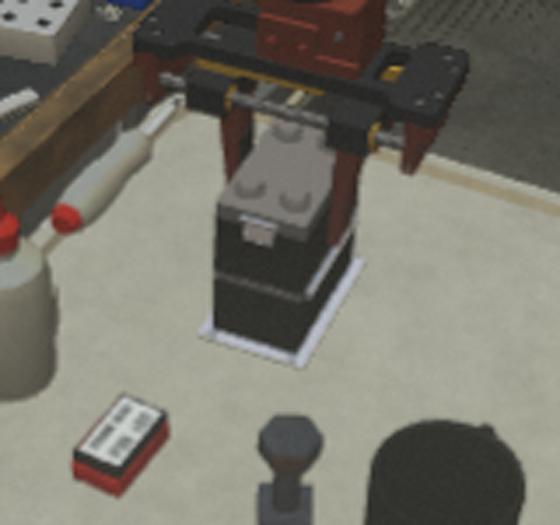

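```bash
cat >>h.py <<'E'
def press(xy,ztop,lim=18):
    "closed fingertips press on a lid centre; returns contact tip height"
    r.servo_line([*xy,ztop+.222],speed=.2);r.grab(10)
    r.servo_line([*xy,ztop+.184],speed=.15);b=r.sense()["contact_force"]
    for k in range(12):
        r.servo_line([*xy,ztop+.183-.001*k],speed=.05);f=(r.sense()["contact_force"]-b)[2];z=r.sense()["tcp_pos"][2]-.182
        if f>lim:break
    print("press",f,"tip z",z,k);r.servo_line([*xy,ztop+.222],speed=.3);r.let_go()
E
python3 - <<'E'
from h import *
c=[.590,-.163];r.servo_line([*c,.2443],speed=.05);r.let_go();press(c,.102)
r.reach([.575,-.13,.38],DOWN);a=snap("wrist","da")
r.servo_line([.61,-.22,.38],speed=.3);b=snap("wrist","db")
sd=proj(a,np.array([.590,-.163,.102])+np.array([[0,0,0],[.005,0,0],[0,.01,0],[0,-.01,0],[-.005,0,0]]));q1,_,A=quad(a,sd)
q2,_,B=quad(b,proj(b,onz(a,sd,.102)))
X,e=tri([(a,q1),(b,q2)]);print(X,e,A,B);print(frame(X))
for s,q in((a,q1),(b,q2)):print(frame(onz(s,q,.102)))
print(r.sense()["clock"])
E
```

```text
press 19.40859193869904 tip z 0.10195942259635349 6
[[ 0.559  -0.1193  0.1023]
 [ 0.6126 -0.1138  0.1033]
 [ 0.6211 -0.2053  0.1066]
 [ 0.5693 -0.2108  0.1055]] [0.0002 0.0005 0.0004 0.0003] 8345.0 10951.5
(array([ 0.5905, -0.1623,  0.1044]), array([ 0.1021, -0.9942,  0.0347]), array([0.9945, 0.1028, 0.0205]), array([-0.0239,  0.0324,  0.9992]), [np.float64(0.05388770116363645), np.float64(0.09191005833363398), np.float64(0.05211482271648068), np.float64(0.09217758999085926)])
(array([ 0.5908, -0.1636,  0.102 ]), array([ 0.1021, -0.9948,  0.    ]), array([0.9948, 0.1021, 0.    ]), array([-0.,  0.,  1.]), [np.float64(0.05471349397764483), np.float64(0.09424767215908512), np.float64(0.05368819125011835), np.float64(0.09416886993755784)])
(array([ 0.5903, -0.1628,  0.102 ]), array([ 0.1  , -0.995,  0.   ]), array([0.995, 0.1  , 0.   ]), array([-0.,  0.,  1.]), [np.float64(0.0533211990584662), np.float64(0.09308503997658431), np.float64(0.05207745255348129), np.float64(0.09290017453569634)])
32.0833
```

```bash
python3 - <<'E'
from h import *
pick(np.array([.524,.154,.0823]),-73.9,.006)
w=snap("wrist","h2")
g=w["frame"].mean(2)
for u in(260,380):
    col=g[190:250,u];k=np.argmax(np.diff(col));print(u,190+k,tool_plane(w,[[u,190+k+1]],.157))
cv2.imwrite("pics/h2c.png",w["frame"][150:480,180:460,::-1]);print(r.sense()["clock"])
E
```

```text
at [ 0.2426  0.639  -0.6062]
grip 0.0559481365413039 34.98984843492508 [ 0.0251 -0.9185  1.2122] 34.7833
lift 0.05563774163040772 [-0.1537  0.3596 -3.3613]
260 202 [[ 0.0494 -0.0227  0.157 ]]
380 203 [[0.049  0.0226 0.157 ]]
36.1333
```

View pics/h2c.png

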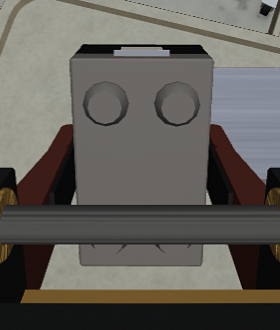

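```bash
python3 - <<'E'
from h import *
c=[.5902,-.163]
z=place(c,95.6,.293,steps=18,lim=12)
p=r.sense()["tcp_pos"]
print(r.sense()["clock"],p)
E
```

```text
free [ 0.409   0.019  -1.2316] [ 0.5904 -0.163   0.3064]
0.304 [-0.1 -1.3 -0.2] 0.3051
0.303 [-0.1  0.1 -0.6] 0.303
0.302 [ 0.1  0.5 -0.7] 0.3018
0.301 [-0.7 -0.1 -1.5] 0.3009
0.3 [-0.2 -0.6 -1.4] 0.2999
0.299 [-1.  -0.2 -0.5] 0.2989
0.298 [-0.4 -0.5 -0.3] 0.298
0.297 [-1.1  0.   5.7] 0.2979
0.296 [-4.   1.1  9.1] 0.2978
0.295 [-4.6  1.6 12.2] 0.2978
40.8083 [ 0.59   -0.1629  0.2978]
```

```bash
python3 - <<'E'
from h import *
c=[.590,-.163];r.servo_line([*c,.2978],speed=.05);r.let_go();press(c,.138)
r.reach([.575,-.13,.42],DOWN);a=snap("wrist","ea")
r.servo_line([.61,-.22,.42],speed=.3);b=snap("wrist","eb")
sd=proj(a,np.array([.590,-.163,.138])+np.array([[0,0,0],[.005,0,0],[0,.01,0],[0,-.01,0],[-.005,0,0]]));q1,_,A=quad(a,sd)
q2,_,B=quad(b,proj(b,onz(a,sd,.138)))
X,e=tri([(a,q1),(b,q2)]);print(e,A,B);print(frame(X))
for s,q in((a,q1),(b,q2)):print(frame(onz(s,q,.138))[:2])
r.servo_line([.45,-.15,.45],speed=.3);s=snap("scene","e2");cv2.imwrite("pics/e2c.png",cv2.resize(s["frame"][100:270,230:430,::-1],None,fx=3,fy=3,interpolation=cv2.INTER_CUBIC))
print(r.sense()["clock"])
E
```

```text
press 20.07289421103423 tip z 0.13790579842267797 7
[0.0002 0.0004 0.0005 0.0002] 8067.0 10589.0
(array([ 0.5908, -0.1637,  0.1406]), array([ 0.0984, -0.9944,  0.039 ]), array([0.995 , 0.099 , 0.0137]), array([-0.0175,  0.0375,  0.9991]), [np.float64(0.05390900914752532), np.float64(0.09197405853685804), np.float64(0.05182951483365514), np.float64(0.09185253791672937)])
(array([ 0.5911, -0.1651,  0.138 ]), array([ 0.0991, -0.9951,  0.    ]))
(array([ 0.5906, -0.1643,  0.138 ]), array([ 0.0942, -0.9956,  0.    ]))
49.3667
```

View pics/e2c.png

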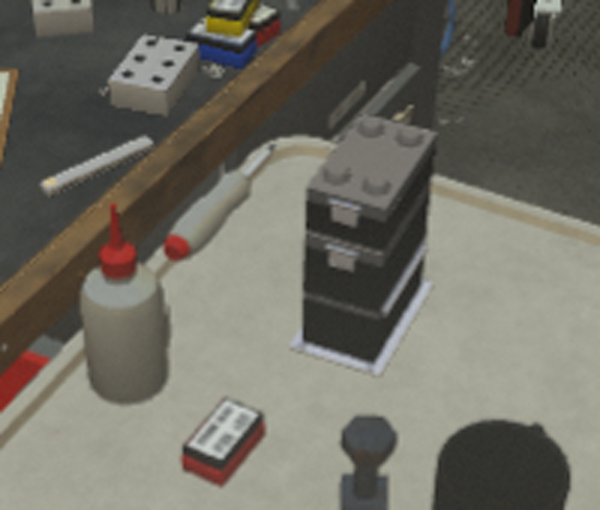

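The stack is home: the top face is at 138 mm (50+52+36) and the sides line up. The bystanders stand where they were.

```bash
python3 -c "
from station import r
print(r.hand_in())"
```

```text
the job is handed in; nothing more can be done
None
```

I shut the lid, stacked the deeper case and then the shallower one on it, and handed the job in at about 49 s. Pressing found the tops at 102 and 138 mm, which is fully home, and the bystanders were not touched.

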